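# Hook the stamp tray out from under the riser

### The job

The stamp tray is pushed in under the plywood riser and its pull eye sits out of reach of fingers, somewhere along the tray's front. Take the pull hook, reach it in under the ledge, feel for the eye, catch it and gently draw the tray all the way out to its stop, using the hook alone on riser and tray, with only light force, and keeping the hook level under the ledge: never press down on the eye so that the hook tips in the grip. Then unhook, stand the hook upright on the table where it stood at the start, without shifting the small things that stand on the table around it.

Things in the scene. Friction and masses are not known exactly. Their poses are not given: they have to be found in the camera images.
- riser: Fixed plywood riser (low bridge: ledge, two sides, back), 270 mm deep, 220 wide, 95 high. Origin on the table under the middle of the ledge's front edge; +x goes in under the ledge, y along the edge, z up. Ledge board z 80 to 95 mm, its front lip reaches down to z = 76. Inner faces of the sides at y = +-100 mm. The tray under it slides out to the riser's -x. A jar stands on its rear half.
- tray (a joint): How far the tray is drawn out, m: 0 to 0.015 at the start, 0.15 at its stop. It drags with about 3 N (more if fast) and stays where it is left. Its front face, 180 mm wide, is at riser x = 0.105 - joint.
- tray_rail (a point): Middle of the low steel rail across the tray's front face (on the face, 26 mm above the table; riser y = 0; axes as the riser's). On it the pull eye, hidden and NOT measured, is clamped with its middle anywhere from riser y = -40 to +40 mm. The clamp is stiff: it gives only above some 30 N. Eye: a level steel plate, 6 mm thick, with a slot; its mid-plane is at this height, its top 29 mm above the table.
- tray_front (a point): Middle of the top of the tray's front face, 49 mm above the table. The eye measured out from this face (towards riser -x): clamp block 0 to 10 mm out; plate 44 mm wide, to 46 mm out; in its middle a slot 20 mm wide, 28 mm long (10 to 38 mm out), open above and below. Either side of the slot is a flat leg 12 mm wide, in front of it a cross bar 8 mm wide.
- hook_grip (a point): Middle of the pull hook's upright wooden grip, 50 mm above its underside. Grip 36 mm along x, 24 mm along y (faces to grasp), 84 mm tall, on a 46 x 46 x 8 mm foot; 0.14 kg. A steel rod, 8 mm thick, runs from it along +x, centre 26 mm above the underside; its end is turned straight down to the level of the underside. +x points along the rod to the hooked end, z up. Stands on foot and tip.
- hook_tip (a point): Lowest point of the hook's turned-down end (8 mm thick, round), 135 mm forward of the grip's middle, level with the underside of the foot. Held at the grip, the hook pivots in the hand if its end is pressed down on something with more than a few newtons.
- egg: Wooden egg, 43 mm across, 57 mm high; origin at its underside. Bystander.
- glue: Glue stick standing, 27 mm across, 87 mm high; origin at its underside. Bystander.
- stamp: Turned beech handle stamp, 31 x 37 mm, 74 mm high; origin at its underside. Bystander.
- tin: Small tin, 39 mm across, 16 mm high; origin at its underside. Bystander.
- pull_hook: The same hook: its origin is at the middle of the foot's underside, axes as for hook_grip.

How it is judged (in metres and radians):
On the way, in this order (a step that is already met when the one before it is completed fails the run):
1. the hooked end is in under the ledge while the tray is still in (x of hook_tip in the frame of riser above 0.05 m and z of hook_tip in the frame of riser below 0.06 m and value of joint tray below 0.02 m), for 0.1 s.
2. the hook has drawn the tray out to its stop (within 8 mm) (value of joint tray above 0.142 m and distance between hook_tip and tray_front below 0.09 m), for 0.1 s.
At the end, for the whole second after the job is handed in: The tray is out to within 8 mm of its stop, the pull hook stands still and upright (within 0.12 rad) on the table within 50 mm of where it stood at the start, clear of riser and tray (value of joint tray above 0.142 m and distance of hook_grip from where it was at the start of the episode below 0.05 m and height (world z) of hook_grip below 0.06 m and angle between hook_grip's own z axis and vertical below 0.12 rad and linear speed of pull_hook below 0.02 m/s and contact force between pull_hook and riser below 0.2 N); the robot touches nothing.
It fails at once if the hook pushes or pulls on riser, tray or eye with more than 20 N (contact force between pull_hook and riser above 20 N).
It fails at once if the hook, while in under the ledge, is forced out of level by more than 0.08 rad (it pivots in the grip when pressed down on the eye) (x of hook_tip in the frame of riser above 0.02 m and angle between hook_grip's own z axis and vertical above 0.08 rad).
It fails at once if the fingers or the arm touch riser or tray (contact force between any of the fingers, the arm and riser above 1 N).
It fails at once if a bystander on the table is moved more than 30 mm (distance of any of egg, glue, stamp, tin from where it was at the start of the episode above 0.03 m).
It also fails if it takes over 72 s, if anything falls off the work surface, if the arm or the gripper's body presses on something with over 40 N, if the wrist force passes 120 N, or if a joint passes its speed limit or range.

### The arm

A 6-joint arm with a two-finger parallel gripper is mounted at the origin on a cart in front of the work surface, level with it; the furniture and walls round the work are solid. World frame = base frame: x ahead of the robot, y to its left, z up, the work surface at z = 0. Lengths are in mm, angles in rad, forces in N, time in s.
With the tool pointing down it reaches from about 300 to 750 mm from the base axis. Payload 8.5 kg.
Tool frame: the origin (TCP) lies between the finger pads; the fingertips stand 8 mm ahead of it and the grasp point (between the pads) lies 11 mm behind it; z points along the fingers, x is the direction in which the jaws open and shut, and the axes are right-handed (so a half turn about z gives the same grasp; the last joint's range is limited). The gripper opens to 85 mm and grips with 20 to 120 N. Pads are 22 mm wide; open, the fingers measure 114 mm over their backs; the gripper's body (76 mm by 85 mm) begins 54 mm behind the grasp point. The pads swing forward as they close: fully open they stand 13 mm farther back than shut.
Start: joints at [-1.492, 0.381, 1.297, -0, 1.464, -0.215], TCP at [159.27, -526.416, 239.322] pointing down, gripper open.
Joint ranges: [-3.11, 3.11], [-0.89, 2.33], [0.22, 2.48], [-1.42, 4.56], [0.17, 2.85], [-2.88, 2.88]. Speed limits (rad/s): [2.39, 2.39, 3.14, 3.14, 3.14, 3.14].

### API

Orientations are given as a unit quaternion [w, x, y, z].
In Python, from rig import readout, capture, job gives the robot as it stands.
- The arm moves only by the tool jog_arm, never from a script. Its argument "plan" is a list of rows, each an object with "rotation": the turn, a rotation vector about the tool's x, y, z scaled (see below), a list of three; "travel": the shift along the tool's x, y, z scaled (see below), a list of three; "jaw": the closure, from 0 (fully open) to 1 (shut). In form: [{"rotation": [wx, wy, wz], "travel": [x, y, z], "jaw": jaw}, ...]. A call has 1 to 12 rows; each row is the pose to reach, as a shift and turn from the pose commanded when the call began, along the tool's axes at that moment; what a row does not reach only later rows make up. The controller multiplies each number of a shift by 0.4 m and each number of a turn by pi/2 rad. A row lasts 1/10 s, in which the tool goes at most 50 mm and 8.59 degrees, less where a joint would pass 70% of its speed; a pose out of reach is approached as far as the arm can. A call with a number of a shift or a turn outside -1 to 1 is refused whole. A call with a gripper value outside its range is refused whole. The fingers move at their own pace and stop on an object; "grip_force" is the grip in N (left out, the last holds). Time passes only in rows, so rows that repeat a pose let the fingers close. It gives the time, the measured TCP pose, the force and the opening at its end, in the units of the state.
- readout.read_state(): the state, without advancing time (a new reading comes with each control period).
- capture(name): name is "scene" or "top"; returns a dict with "color" (400x640x3 uint8, blue, green, red), "intrinsics" (3x3 intrinsics, pixels), "R" (3x3) and "t" (3): a world point X has camera coordinates R X + t. Camera axes: x right, y down, z forward; pixel columns grow to the right and rows downward; lengths in mm; the calibration is good to about 2 mm. A picture is of the moment at which its call begins. There is no depth.
- job.job_done(): hands the job in, once; it reports no verdict.
The state is a dict: "t": time; "q": joint angles; "qvel": joint speeds; "joint_torque": joint torques, N m; "tool_pos": TCP position; "tcp_rot": TCP orientation; "wrist_force": force on the tool from outside, world axes, zero at the start; "moment": the same for the moment, N m; "opening": finger opening in mm.
Only numpy, scipy, OpenCV 4.12 (cv2) and the standard library are available. Lean on these libraries where they do the work, as an engineer would, in place of code of your own. Each camera call takes 0.05 s, during which the arm holds its last target.

## Working session

There is one attempt and no reset: what is moved stays moved. The work goes in short steps, Python scripts to look and compute and a tool call to move; the robot and the scene stay as the last step left them, time stands still between calls to the robot, and variables do not carry over. Pictures are saved under pics/ and viewed, and the job is handed in when it is done.

Besides the shell and the picture viewer there is one more tool, called after "Emit:" as a command line: name --argument value ..., lists and objects as JSON in quotes. jog_arm: Moves the arm, as the interface text tells. Its arguments: {"type":"object","properties":{"plan":{"type":"array"},"grip_force":{"type":"number"}},"required":["plan"]}

```bash
ls; mkdir -p pics
python3 - <<'E'
from rig import readout,capture
import cv2,numpy as np
print(readout.read_state())
for n in("scene","top"):
    c=capture(n);cv2.imwrite(f"pics/{n}0.png",c["color"]);print(n,c["intrinsics"],c["R"],c["t"])
    np.savez(f"{n}.npz",K=c["intrinsics"],R=c["R"],t=c["t"])
E
```

```text
pics
{'t': 0.0, 'q': array([-1.49229454e+00,  3.81220082e-01,  1.29827950e+00,  3.40107055e-05,
        1.46363262e+00, -2.15312575e-01]), 'qvel': array([ 0.00186762,  0.00138597, -0.00037897,  0.0007769 , -0.00013406,
       -0.00092754]), 'joint_torque': array([ 3.55813318e-04, -4.48464131e+01, -2.31276244e+01, -1.39836925e-04,
        4.82124015e-03,  9.08889604e-06]), 'tool_pos': array([ 159.25878048, -526.13178351,  238.69253324]), 'tcp_rot': array([-5.91351238e-04,  8.02994693e-01, -5.95985680e-01, -4.93088485e-04]), 'wrist_force': array([ 0.27625333, -0.29318826,  1.0106615 ]), 'moment': array([ 0.03043669, -0.02607338, -0.05096645]), 'opening': 85.83618824933103}
scene [[471.91062546   0.         323.12714059]
 [  0.         471.91062546 202.23522807]
 [  0.           0.           1.        ]] [[ 0.02672422  0.99957871 -0.0113232 ]
 [ 0.86777808 -0.02882045 -0.49611549]
 [-0.49623282  0.00343227 -0.8681827 ]] [-147.50243652 -501.35252084 1322.86382302]
top [[441.28808913   0.         319.40098786]
 [  0.         441.28808913 202.57784632]
 [  0.           0.           1.        ]] [[ 0.02212662 -0.9993458   0.02860747]
 [-0.98028429 -0.02730662 -0.19569633]
 [ 0.19634948 -0.02371336 -0.98024719]] [ 93.88887188 605.65286805 851.48016894]
```

View pics/scene0.png

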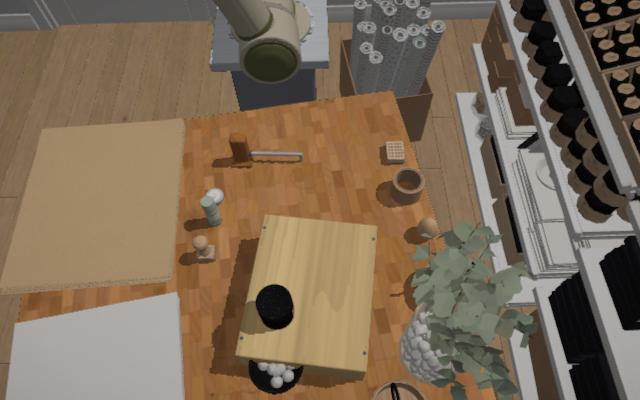

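View pics/top0.png

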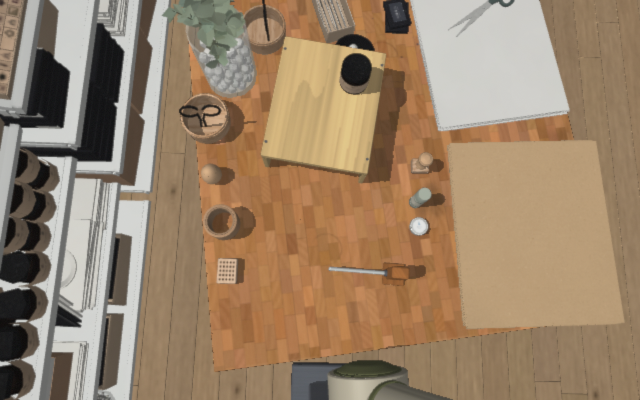

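Run:
```python
import cv2
s=cv2.imread("pics/scene0.png");t=cv2.imread("pics/top0.png")
def cr(im,x,y,w,h,f,n): cv2.imwrite(n,cv2.resize(im[y:y+h,x:x+w],None,fx=f,fy=f,interpolation=cv2.INTER_CUBIC))
cr(s,180,120,133,100,6,"pics/s_hook.png")
cr(t,320,215,133,100,6,"pics/t_hook.png")
cr(s,230,205,160,120,5,"pics/s_ris.png")
cr(t,255,30,200,150,4,"pics/t_ris.png")
```

```text
(no output)
```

View pics/s_hook.png

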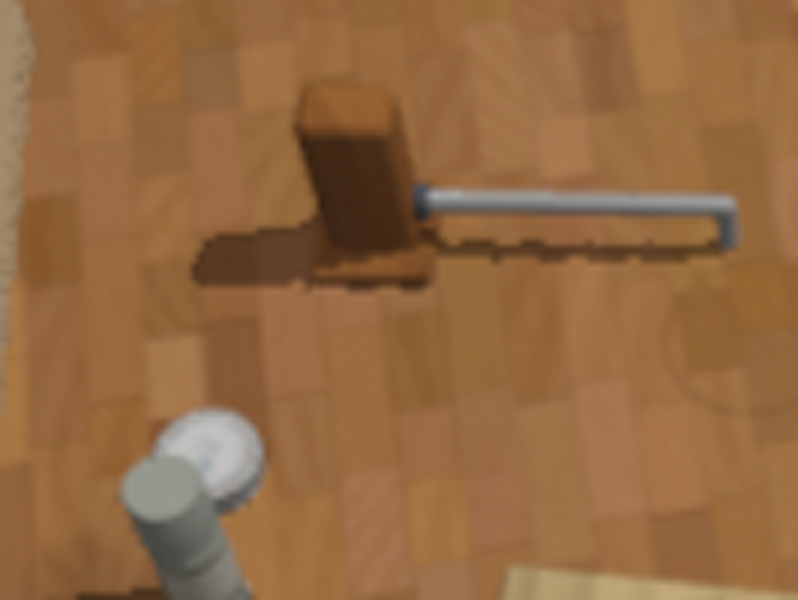

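View pics/t_hook.png

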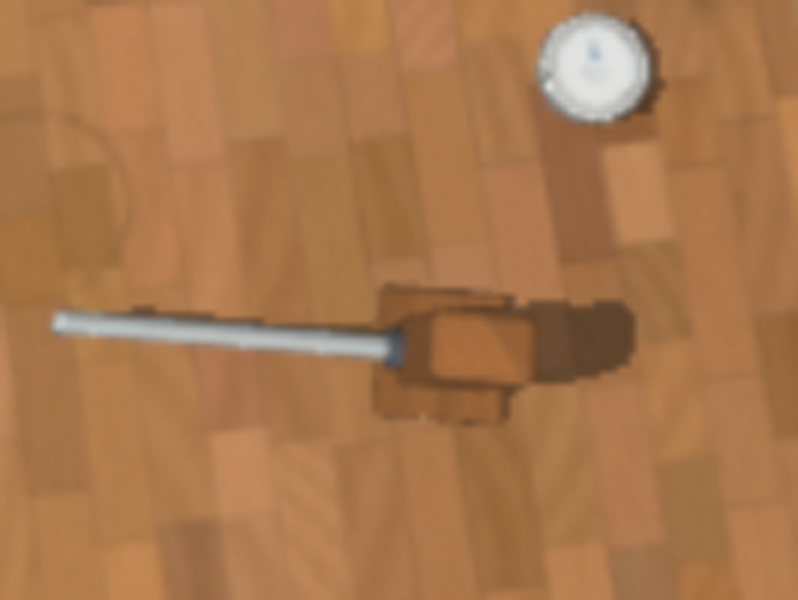

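View pics/s_ris.png

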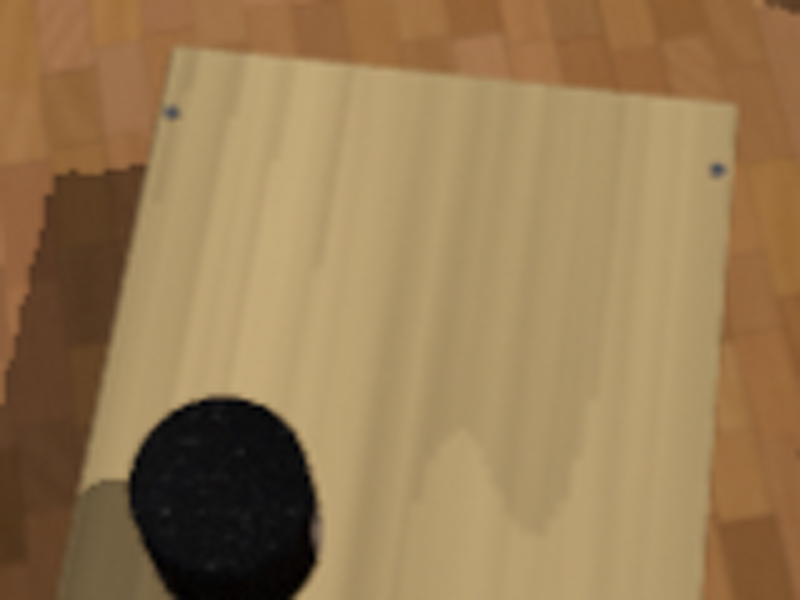

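View pics/t_ris.png

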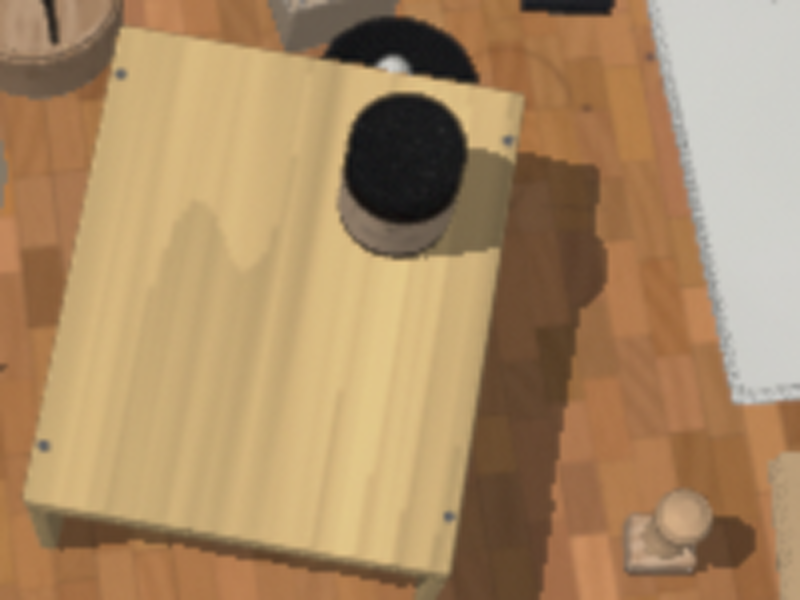

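```bash
cat > h.py <<'E'
import numpy as np
C={n:np.load(f"{n}.npz") for n in("scene","top")}
def ray(n,u,v,z):
    c=C[n];d=c["R"].T@np.linalg.solve(c["K"],[u,v,1]);o=-c["R"].T@c["t"]
    return (o+d*(z-o[2])/d[2])
def cz(n,x0,y0,f,u,v,z): return ray(n,(u+.5)/f-.5+x0,(v+.5)/f-.5+y0,z)[:2].round(1)
def px(n,X):
    c=C[n];p=c["K"]@(c["R"]@np.asarray(X,float)+c["t"]);return p[:2]/p[2]
E
python3 - <<'E'
from h import *
S=lambda u,v,z:cz("scene",180,120,6,u,v,z)
T=lambda u,v,z:cz("top",320,215,6,u,v,z)
print("grip top T",[T(*p,92) for p in((432,312),(532,318),(532,388),(430,380))],np.mean([T(*p,92) for p in((432,312),(532,318),(532,388),(430,380))],0))
print("grip top S",[S(*p,92) for p in((308,88),(390,88),(398,134),(300,132))])
print("foot T",[T(*p,8) for p in((385,288),(375,416),(505,422),(512,298))])
print("foot S",[S(*p,0) for p in((315,283),(432,286))])
print("rod T",T(62,322,30),T(390,346,30)," S",S(735,203,30),S(430,196,30),"tip S",S(728,248,0))
S=lambda u,v,z:cz("scene",230,205,5,u,v,z)
T=lambda u,v,z:cz("top",255,30,4,u,v,z)
print("ris T",[T(*p,95) for p in((27,500),(448,575),(120,28),(523,95))])
print("ris S",[S(*p,95) for p in((175,47),(737,105))])
print("tin",ray("top",419,226,16),"glue top",ray("top",424,193,87),ray("scene",208,202,87),"stamp",ray("top",427,159,74),ray("scene",200,241,74),"egg",ray("top",211,173,30),ray("scene",428,228,30))
E
```

```text
grip top T [array([473.9, -32.9]), array([472.7, -65.3]), array([450.4, -65. ]), array([452.2, -32. ])] [462.3 -48.8]
grip top S [array([459.8, -62. ]), array([460.9, -32.6]), array([481.5, -28.6]), array([479.4, -63.5])]
foot T [array([486.7, -32.2]), array([442. , -28.4]), array([440.9, -74.3]), array([484.3, -77.5])]
foot S [array([481.4, -74.5]), array([484.3, -29.6])]
rod T [471.   83.5] [465.4 -30. ]  S [471.   87.9] [463.8 -27. ] tip S [470.6  83.7]
ris T [array([691. , 228.9]), array([658.3,  16.2]), array([954.6, 192. ]), array([923.8, -23.5])]
ris S [array([658.9,  17.7]), array([691. , 232.8])]
tin [ 566.22312929 -107.50311839   16.        ] glue top [ 623.00731427 -101.07978234   87.        ] [623.72361238 -96.93081172  87.        ] stamp [ 698.75787975 -112.6405125    74.        ] [ 702.57265367 -107.80857621   74.        ] egg [666.93061436 341.8436884   30.        ] [667.18771921 345.03686378  30.        ]
```

```bash
cat >> h.py <<'E'
from scipy.spatial.transform import Rotation as Ro
O=np.array([674.8,124.0]);YAW=-0.147
def rw(x,y):
    c,s=np.cos(YAW),np.sin(YAW);return O+[c*x-s*y,s*x+c*y]
def wr(p):
    c,s=np.cos(YAW),np.sin(YAW);d=np.asarray(p)[:2]-O;return np.array([c*d[0]+s*d[1],-s*d[0]+c*d[1]])
def tool(psi): # columns
    return np.array([[np.cos(psi),np.sin(psi),0],[np.sin(psi),-np.cos(psi),0],[0,0,-1]])
def mv(p0,psi0,p1,psi1):
    R=tool(psi0);d=R.T@(np.array(p1)-p0)/400
    dps=(psi1-psi0+np.pi)%(2*np.pi)-np.pi
    print("travel",d.round(4),"rotz",round(-dps/(np.pi/2),4),"dist",np.linalg.norm(np.array(p1)-p0).round(1))
E
python3 - <<'E'
from h import *
from rig import readout
q=readout.read_state()["tcp_rot"];M=Ro.from_quat([*q[1:],q[0]]).as_matrix();print(M.round(4))
psi=np.arctan2(M[1,0],M[0,0]);print(psi)
mv([159.27,-526.416,239.3],psi,[464,-51,150],-0.053)
E
```

```text
[[ 2.896e-01 -9.572e-01 -1.000e-04]
 [-9.572e-01 -2.896e-01  1.300e-03]
 [-1.300e-03 -3.000e-04 -1.000e+00]]
-1.277004821780987
travel [-0.917  -1.0734  0.2233] rotz -0.7792 dist 571.7
```

Emit:
jog_arm --plan '[{"rotation": [0,0,-0.1],"travel": [-0.09,-0.1,0.0],"jaw": 0},{"rotation": [0,0,-0.18],"travel": [-0.17,-0.19,0.0],"jaw": 0},{"rotation": [0,0,-0.26],"travel": [-0.25,-0.28,0.0],"jaw": 0},{"rotation": [0,0,-0.34],"travel": [-0.33,-0.37,0.02],"jaw": 0},{"rotation": [0,0,-0.42],"travel": [-0.41,-0.46,0.04],"jaw": 0},{"rotation": [0,0,-0.5],"travel": [-0.49,-0.55,0.06],"jaw": 0},{"rotation": [0,0,-0.58],"travel": [-0.57,-0.64,0.08],"jaw": 0},{"rotation": [0,0,-0.66],"travel": [-0.65,-0.73,0.1],"jaw": 0},{"rotation": [0,0,-0.72],"travel": [-0.73,-0.82,0.12],"jaw": 0},{"rotation": [0,0,-0.779],"travel": [-0.8,-0.9,0.14],"jaw": 0},{"rotation": [0,0,-0.779],"travel": [-0.87,-0.97,0.16],"jaw": 0},{"rotation": [0,0,-0.779],"travel": [-0.9,-1.0,0.16],"jaw": 0}]'

```text
t: 1.3
tool_pos: [438.2, -63.1, 174.3]
tcp_rot: [-0.001, 1.0, -0.025, -0.001]
wrist_force: [-0.1, -0.4, -0.7]
opening: 85.4
```

Emit:
jog_arm --plan '[{"rotation": [0,0,0],"travel": [0.063,-0.041,0.0],"jaw": 0},{"rotation": [0,0,0],"travel": [0.063,-0.041,0.06],"jaw": 0},{"rotation": [0,0,0],"travel": [0.063,-0.041,0.12],"jaw": 0},{"rotation": [0,0,0],"travel": [0.063,-0.041,0.18],"jaw": 0},{"rotation": [0,0,0],"travel": [0.063,-0.041,0.22],"jaw": 0},{"rotation": [0,0,0],"travel": [0.063,-0.041,0.22],"jaw": 0}]'

```text
t: 1.9
tool_pos: [462.8, -50.6, 85.6]
tcp_rot: [-0.001, 1.0, -0.027, -0.002]
wrist_force: [0.3, -0.4, -0.1]
opening: 85.2
```

Run:
```python
from h import *
from rig import capture,readout
import cv2
for n,x,y in(("scene",170,60),("top",310,200)):
    c=capture(n)["color"][y:y+150,x:x+200];cv2.imwrite(f"pics/{n}1.png",cv2.resize(c,None,fx=4,fy=4,interpolation=cv2.INTER_CUBIC))
s=readout.read_state();print(s["tool_pos"],s["tcp_rot"])
```

```text
[464.06144936 -51.02532073  87.60148747] [-3.43748705e-05  9.99644186e-01 -2.66738333e-02 -7.69263051e-05]
```

View pics/scene1.png

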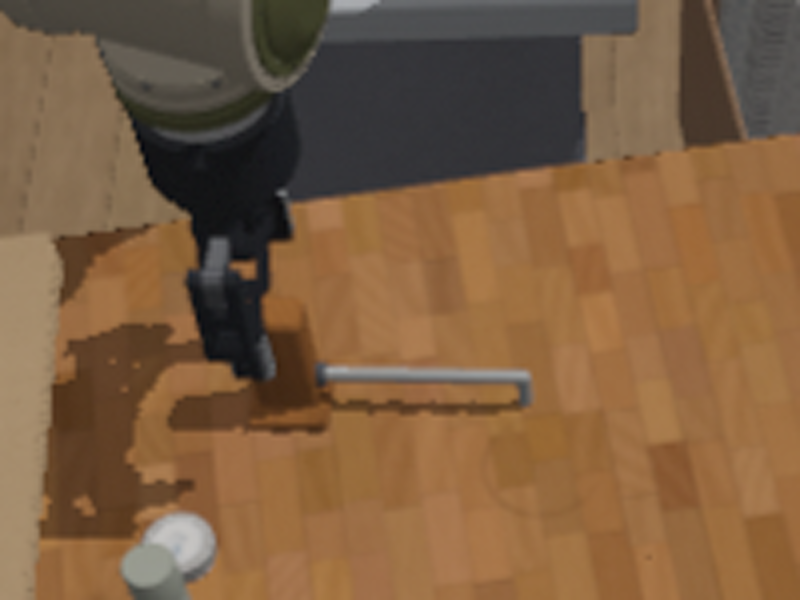

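View pics/top1.png

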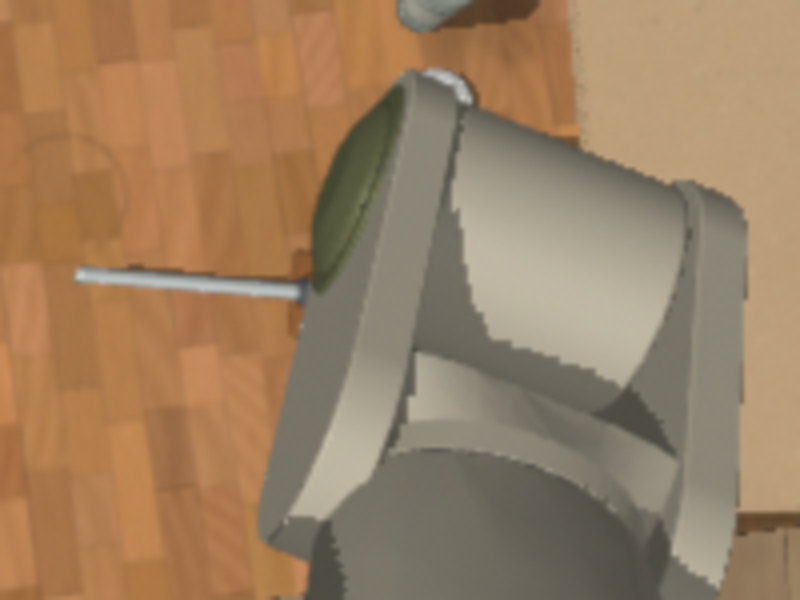

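Run:
```python
from h import *
for p in((507,-51,92),(507,-40,92),(507,-62,92),(464,-51,92),(421,-51,92)): print(p,(px("scene",p)-[170,60])*4)
```

```text
(507, -51, 92) [258.34965013 367.91411923]
(507, -40, 92) [279.30138227 367.31807204]
(507, -62, 92) [237.39632186 368.51021184]
(464, -51, 92) [263.67067595 302.5880282 ]
(421, -51, 92) [268.77206757 239.95838024]
```

Emit:
jog_arm --plan '[{"rotation": [0,0,0],"travel": [0.005,-0.005,0.03],"jaw": 0},{"rotation": [0,0,0],"travel": [0.005,-0.005,0.06],"jaw": 0},{"rotation": [0,0,0],"travel": [0.005,-0.005,0.093],"jaw": 0},{"rotation": [0,0,0],"travel": [0.005,-0.005,0.093],"jaw": 0},{"rotation": [0,0,0],"travel": [0.005,-0.005,0.093],"jaw": 0.4},{"rotation": [0,0,0],"travel": [0.005,-0.005,0.093],"jaw": 0.6},{"rotation": [0,0,0],"travel": [0.005,-0.005,0.093],"jaw": 0.7},{"rotation": [0,0,0],"travel": [0.005,-0.005,0.093],"jaw": 0.8},{"rotation": [0,0,0],"travel": [0.005,-0.005,0.093],"jaw": 1},{"rotation": [0,0,0],"travel": [0.005,-0.005,0.093],"jaw": 1},{"rotation": [0,0,0],"travel": [0.005,-0.005,0.093],"jaw": 1}]' --grip_force 80

```text
t: 3.1
tool_pos: [466.0, -49.1, 50.4]
tcp_rot: [0.0, 1.0, -0.027, 0.0]
wrist_force: [-1.1, 0.0, 5.9]
opening: 22.8
```

Run:
```python
from h import *
from rig import capture,readout
import cv2
s=readout.read_state();print(s)
for n,x,y in(("scene",170,60),("top",310,200)):
    c=capture(n)["color"][y:y+150,x:x+200];cv2.imwrite(f"pics/{n}2.png",cv2.resize(c,None,fx=4,fy=4,interpolation=cv2.INTER_CUBIC))
```

```text
{'t': 3.1, 'q': array([-3.58377561e-01,  4.87415168e-01,  1.78310542e+00, -8.20431726e-05,
        8.70846843e-01, -3.05067608e-01]), 'qvel': array([ 1.68725692e-03, -5.61071961e-04,  6.34734314e-05, -5.83745469e-04,
        7.82426306e-04, -1.09864715e-03]), 'joint_torque': array([ 3.06577748e-02, -3.86838412e+01, -1.36783147e+01,  9.11799283e-02,
       -4.30551376e-01,  2.23477386e-03]), 'tool_pos': array([466.02702972, -49.0963558 ,  50.4381645 ]), 'tcp_rot': array([ 6.63426120e-05,  9.99645474e-01, -2.66254076e-02,  9.62515263e-05]), 'wrist_force': array([-1.05122706,  0.02398574,  5.8590149 ]), 'moment': array([0.03757698, 0.29786259, 0.00782784]), 'opening': 22.834549814948307}
```

View pics/scene2.png

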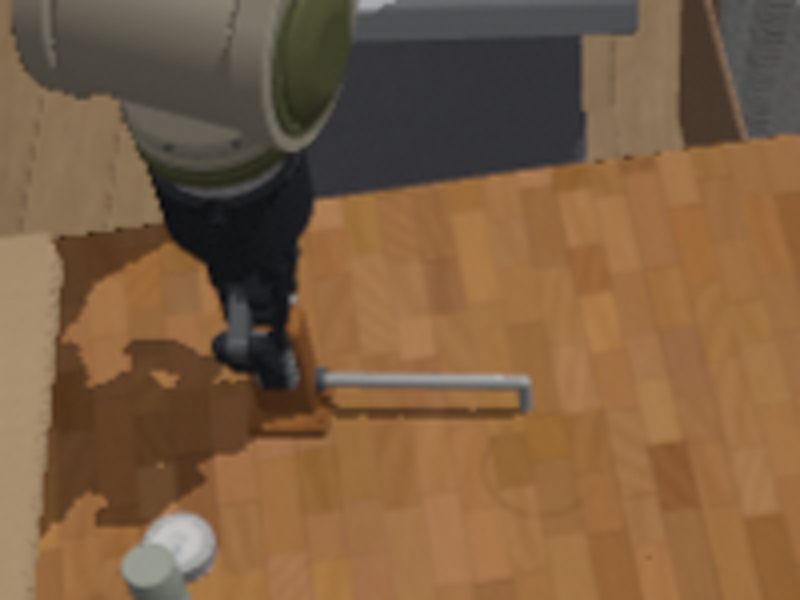

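```bash
cat >> h.py <<'E'
L=132.
def tip2tcp(x,y,z,psi=-1.718):
    w=rw(x,y);a=psi+np.pi/2;return np.array([w[0]-L*np.cos(a),w[1]-L*np.sin(a),z+50])
E
python3 - <<'E'
from h import *
p0=np.array([466,-49.0,50]);
p=tip2tcp(-25,-78,36);print(p);mv(p0,-.053,p,-1.718)
E
```

```text
[508.07244485  69.86379976  86.        ]
travel [ 0.0893 -0.3023 -0.09  ] rotz 1.06 dist 131.1
```

Emit:
jog_arm --plan '[{"rotation": [0,0,0],"travel": [0,0,-0.03],"jaw": 1},{"rotation": [0,0,0],"travel": [0,0,-0.09],"jaw": 1},{"rotation": [0,0,0.05],"travel": [0.01,-0.03,-0.09],"jaw": 1},{"rotation": [0,0,0.13],"travel": [0.02,-0.06,-0.09],"jaw": 1},{"rotation": [0,0,0.21],"travel": [0.03,-0.1,-0.09],"jaw": 1},{"rotation": [0,0,0.29],"travel": [0.04,-0.14,-0.09],"jaw": 1},{"rotation": [0,0,0.37],"travel": [0.05,-0.18,-0.09],"jaw": 1},{"rotation": [0,0,0.45],"travel": [0.06,-0.22,-0.09],"jaw": 1},{"rotation": [0,0,0.53],"travel": [0.07,-0.25,-0.09],"jaw": 1},{"rotation": [0,0,0.6],"travel": [0.08,-0.28,-0.09],"jaw": 1},{"rotation": [0,0,0.67],"travel": [0.0893,-0.3023,-0.09],"jaw": 1},{"rotation": [0,0,0.73],"travel": [0.0893,-0.3023,-0.09],"jaw": 1}]'

```text
t: 4.4
tool_pos: [508.4, 70.7, 85.9]
tcp_rot: [-0.0, 0.824, -0.566, -0.0]
wrist_force: [-0.1, 0.5, -0.7]
opening: 23.4
```

Emit:
jog_arm --plan '[{"rotation": [0,0,0.08],"travel": [0,0,0],"jaw": 1},{"rotation": [0,0,0.16],"travel": [0,0,0],"jaw": 1},{"rotation": [0,0,0.24],"travel": [0,0,0],"jaw": 1},{"rotation": [0,0,0.3],"travel": [0,0,0],"jaw": 1},{"rotation": [0,0,0.33],"travel": [0,0,0],"jaw": 1},{"rotation": [0,0,0.33],"travel": [0,0,0],"jaw": 1},{"rotation": [0,0,0.33],"travel": [0,0,0],"jaw": 1}]'

```text
t: 5.1
tool_pos: [508.0, 69.8, 86.0]
tcp_rot: [-0.0, -0.654, 0.757, 0.0]
wrist_force: [1.0, -0.1, -1.1]
opening: 23.3
```

Run:
```python
from h import *
from rig import capture,readout
import cv2
s=readout.read_state();print(s)
for n,x,y in(("scene",180,130),("top",250,130)):
    c=capture(n)["color"][y:y+150,x:x+200];cv2.imwrite(f"pics/{n}3.png",cv2.resize(c,None,fx=4,fy=4,interpolation=cv2.INTER_CUBIC))
```

```text
{'t': 5.1, 'q': array([-9.47029206e-02,  4.87853674e-01,  1.62449591e+00,  4.69765946e-05,
        1.02962507e+00,  1.62228396e+00]), 'qvel': array([ 0.00146435, -0.00018817, -0.00027443,  0.00085411,  0.00029101,
        0.00188984]), 'joint_torque': array([ 1.83320582e-03, -4.48632646e+01, -1.72297204e+01,  7.73056108e-04,
       -3.24630455e-03,  6.04968052e-02]), 'tool_pos': array([508.045814  ,  69.78119745,  85.95476737]), 'tcp_rot': array([-1.17567490e-04, -6.53569289e-01,  7.56866664e-01,  1.51864452e-04]), 'wrist_force': array([ 0.9609292 , -0.07981607, -1.12430477]), 'moment': array([-0.00090813, -0.04559378, -0.00414567]), 'opening': 23.286387732414806}
```

View pics/scene3.png

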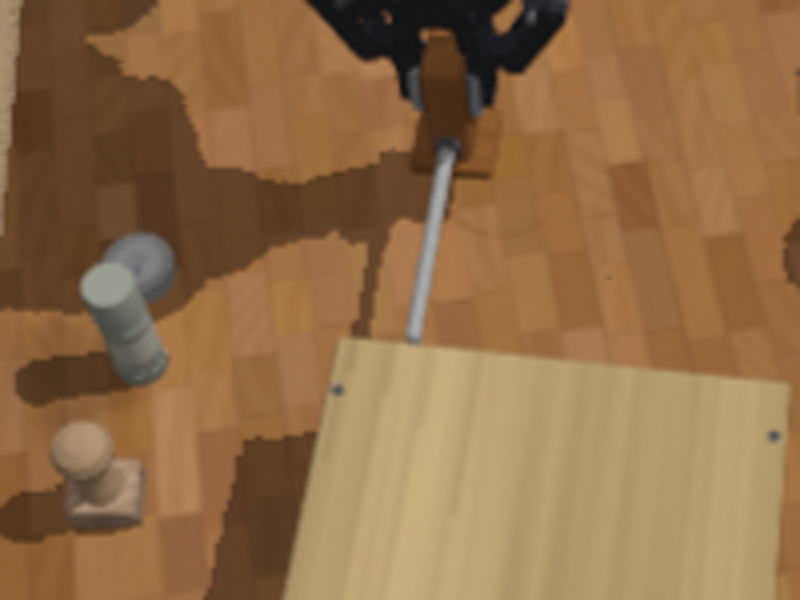

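View pics/top3.png

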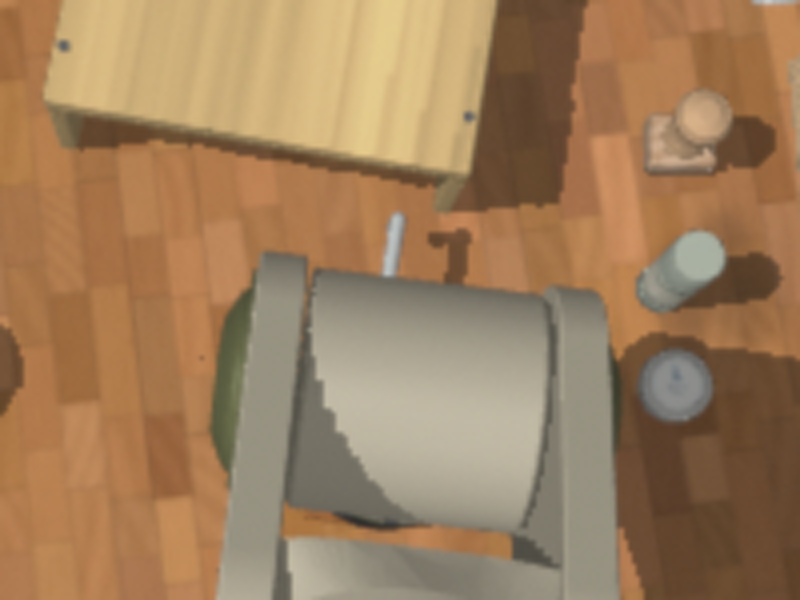

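Run:
```python
from h import *
e=cz("top",250,130,4,399,213,66);e2=cz("top",250,130,4,388,270,66);print("rod end",e,wr(e),e2,wr(e2))
a=psi=-1.718+np.pi/2
print("pred end",np.array([508.05,69.8])+(L+4)*np.array([np.cos(a),np.sin(a)]),wr(np.array([508.05,69.8])+(L+4)*np.array([np.cos(a),np.sin(a)])))
for p in((440,208),(470,180)): 
  for z in (0,95): print(p,z,wr(cz("top",250,130,4,*p,z)))
print(wr(cz("top",250,130,4,75,145,0)))
for y in(-110,-100,100,110): print(y,[((px("top",[*rw(0,y),z])-[250,130])*4).round() for z in(0,76,95)])
```

```text
rod end [644.9  48.1] [-18.46036639 -79.46090153] [614.6  53.5] [-49.22452336 -78.55721673]
pred end [642.57917216  49.85252303] [-21.01285804 -78.06721389]
(440, 208) 0 [   5.47267434 -105.23335895]
(440, 208) 95 [-19.90896117 -97.66945923]
(470, 180) 0 [  24.33971061 -119.32182737]
(470, 180) 95 [  -2.95794414 -110.4241847 ]
[  5.48149786 100.89099653]
-110 [array([446., 217.]), array([464., 182.]), array([469., 173.])]
-100 [array([428., 214.]), array([444., 179.]), array([449., 169.])]
100 [array([ 73., 153.]), array([ 61., 113.]), array([ 57., 102.])]
110 [array([ 56., 150.]), array([ 42., 110.]), array([38., 98.])]
```

Emit:
jog_arm --plan '[{"rotation": [0,0,0],"travel": [0,0,0.03],"jaw": 1},{"rotation": [0,0,0],"travel": [0,0,0.06],"jaw": 1},{"rotation": [0,0,0],"travel": [0,-0.03,0.06],"jaw": 1},{"rotation": [0,0,0],"travel": [0,-0.06,0.06],"jaw": 1},{"rotation": [0,0,0],"travel": [0,-0.09,0.06],"jaw": 1},{"rotation": [0,0,0],"travel": [0,-0.12,0.06],"jaw": 1},{"rotation": [0,0,0],"travel": [0,-0.15,0.06],"jaw": 1},{"rotation": [0,0,0],"travel": [0,-0.18,0.06],"jaw": 1},{"rotation": [0,0,0],"travel": [0,-0.21,0.06],"jaw": 1},{"rotation": [0,0,0],"travel": [0,-0.23,0.06],"jaw": 1},{"rotation": [0,0,0],"travel": [0,-0.25,0.06],"jaw": 1},{"rotation": [0,0,0],"travel": [0,-0.25,0.06],"jaw": 1}]'

```text
t: 6.4
tool_pos: [607.7, 54.9, 62.0]
tcp_rot: [0.0, -0.653, 0.757, -0.0]
wrist_force: [-0.4, 0.2, -0.5]
opening: 23.3
```

```bash
cat > st.py <<'E'
from h import *
from rig import readout
s=readout.read_state();p=s["tool_pos"]
c,sn=np.cos(YAW),np.sin(YAW);f=s["wrist_force"];m=s["moment"]
print("t",s["t"],"tip riser",wr(p)+[L,0],"z",p[2]-50,"F riser",(c*f[0]+sn*f[1]).round(2),(-sn*f[0]+c*f[1]).round(2),f[2].round(2),"M",m.round(3))
E
python3 st.py
```

```text
t 6.4 tip riser [ 75.74906799 -78.21762962] z 11.981902189350443 F riser -0.45 0.11 -0.47 M [ 0.008  0.038 -0.053]
```

Now creep in toward the tray face to bound its position.

Emit:
jog_arm --plan '[{"rotation": [0,0,0],"travel": [0,-0.005,0],"jaw": 1},{"rotation": [0,0,0],"travel": [0,-0.01,0],"jaw": 1},{"rotation": [0,0,0],"travel": [0,-0.015,0],"jaw": 1},{"rotation": [0,0,0],"travel": [0,-0.02,0],"jaw": 1}]'

```text
t: 6.8
tool_pos: [615.0, 53.9, 62.2]
tcp_rot: [0.0, -0.653, 0.757, -0.0]
wrist_force: [0.8, -0.1, -1.6]
opening: 23.3
```

```bash
python3 st.py
```

```text
t 6.8 tip riser [ 83.13834864 -78.09210809] z 12.185385791413125 F riser 0.78 -0.02 -1.58 M [ 0.016  0.011 -0.033]
```

Emit:
jog_arm --plan '[{"rotation": [0,0,0],"travel": [0,-0.004,0],"jaw": 1},{"rotation": [0,0,0],"travel": [0,-0.008,0],"jaw": 1},{"rotation": [0,0,0],"travel": [0,-0.012,0],"jaw": 1}]'

```text
t: 7.1
tool_pos: [619.8, 53.2, 62.1]
tcp_rot: [-0.0, -0.653, 0.757, 0.0]
wrist_force: [-0.3, 0.5, -1.1]
opening: 23.2
```

```bash
python3 st.py
```

```text
t 7.1 tip riser [ 87.98462861 -78.11578446] z 12.137577356617093 F riser -0.36 0.49 -1.13 M [-0.034  0.019 -0.025]
```

Emit:
jog_arm --plan '[{"rotation": [0,0,0],"travel": [0,-0.003,0],"jaw": 1},{"rotation": [0,0,0],"travel": [0,-0.006,0],"jaw": 1},{"rotation": [0,0,0],"travel": [0,-0.006,0],"jaw": 1}]'

```text
t: 7.4
tool_pos: [622.1, 52.8, 62.1]
tcp_rot: [-0.0, -0.653, 0.757, 0.0]
wrist_force: [-0.8, 0.1, -1.3]
opening: 23.1
```

```bash
python3 st.py
```

```text
t 7.4 tip riser [ 90.30970095 -78.11805209] z 12.09506226385163 F riser -0.85 0.01 -1.31 M [0.017 0.022 0.026]
```

Emit:
jog_arm --plan '[{"rotation": [0,0,0],"travel": [0,-0.003,0],"jaw": 1},{"rotation": [0,0,0],"travel": [0,-0.006,0],"jaw": 1},{"rotation": [0,0,0],"travel": [0,-0.006,0],"jaw": 1}]'

```text
t: 7.7
tool_pos: [624.3, 52.5, 62.1]
tcp_rot: [-0.0, -0.653, 0.757, 0.0]
wrist_force: [-3.1, 0.5, 0.8]
opening: 23.5
```

```bash
python3 st.py
```

```text
t 7.7 tip riser [ 92.55076044 -78.13566111] z 12.072898556090038 F riser -3.16 -0.01 0.84 M [ 0.012  0.371 -0.033]
```

Emit:
jog_arm --plan '[{"rotation": [0,0,0],"travel": [0,-0.003,0],"jaw": 1},{"rotation": [0,0,0],"travel": [0,-0.006,0],"jaw": 1},{"rotation": [0,0,0],"travel": [0,-0.006,0],"jaw": 1}]'

```text
t: 8.0
tool_pos: [627.0, 52.1, 62.0]
tcp_rot: [0.0, -0.653, 0.757, 0.0]
wrist_force: [-2.3, 0.2, 0.1]
opening: 23.0
```

```bash
python3 st.py
```

```text
t 8.0 tip riser [ 95.20460231 -78.12650159] z 12.044833416932704 F riser -2.31 -0.15 0.12 M [ 0.013  0.301 -0.042]
```

Emit:
jog_arm --plan '[{"rotation": [0,0,0],"travel": [0,0.02,0],"jaw": 1},{"rotation": [0,0,0],"travel": [0,0.045,0],"jaw": 1},{"rotation": [0,0,0],"travel": [-0.01,0.045,0],"jaw": 1},{"rotation": [0,0,0],"travel": [-0.02,0.045,0],"jaw": 1},{"rotation": [0,0,0],"travel": [-0.025,0.045,0],"jaw": 1},{"rotation": [0,0,0],"travel": [-0.025,0.045,0],"jaw": 1}]'

```text
t: 8.6
tool_pos: [610.9, 65.0, 62.1]
tcp_rot: [0.0, -0.653, 0.757, -0.0]
wrist_force: [-0.9, -1.1, -0.8]
opening: 23.2
```

```bash
python3 st.py
```

```text
t 8.6 tip riser [ 77.39627571 -67.68428362] z 12.127609610497487 F riser -0.69 -1.17 -0.84 M [-0.052  0.04   0.026]
```

Emit:
jog_arm --plan '[{"rotation": [0,0,0],"travel": [-0.006,0,0],"jaw": 1},{"rotation": [0,0,0],"travel": [-0.012,0,0],"jaw": 1}]'

```text
t: 8.8
tool_pos: [611.4, 69.5, 62.1]
tcp_rot: [0.0, -0.653, 0.757, -0.0]
wrist_force: [-0.4, -0.3, -1.0]
opening: 23.0
```

```bash
python3 st.py
```

```text
t 8.8 tip riser [ 77.22916586 -63.23786288] z 12.085281977848652 F riser -0.32 -0.32 -0.99 M [ 0.017 -0.     0.015]
```

Emit:
jog_arm --plan '[{"rotation": [0,0,0],"travel": [-0.006,0,0],"jaw": 1},{"rotation": [0,0,0],"travel": [-0.012,0,0],"jaw": 1}]'

```text
t: 9.0
tool_pos: [612.0, 74.4, 62.1]
tcp_rot: [0.0, -0.653, 0.757, -0.0]
wrist_force: [-0.4, -1.1, -0.6]
opening: 23.0
```

```bash
python3 st.py
```

```text
t 9.0 tip riser [ 77.1068571  -58.29361911] z 12.122235906074835 F riser -0.27 -1.14 -0.62 M [ 0.024  0.015 -0.006]
```

Emit:
jog_arm --plan '[{"rotation": [0,0,0],"travel": [-0.005,0,0],"jaw": 1},{"rotation": [0,0,0],"travel": [-0.01,0,0],"jaw": 1},{"rotation": [0,0,0],"travel": [-0.015,0,0],"jaw": 1}]'

```text
t: 9.3
tool_pos: [612.6, 79.0, 62.1]
tcp_rot: [-0.001, -0.652, 0.758, -0.0]
wrist_force: [-2.9, -9.6, 0.7]
opening: 23.0
```

```bash
python3 st.py
```

```text
t 9.3 tip riser [ 77.07102001 -53.61863451] z 12.134918693617443 F riser -1.45 -9.9 0.67 M [-1.951  0.354 -1.303]
```

Emit:
jog_arm --plan '[{"rotation": [0,0,0],"travel": [0.005,0,0],"jaw": 1},{"rotation": [0,0,0],"travel": [0.005,0,0],"jaw": 1}]'

```text
t: 9.5
tool_pos: [612.4, 77.6, 62.2]
tcp_rot: [-0.0, -0.653, 0.758, -0.0]
wrist_force: [-1.7, -3.2, -0.4]
opening: 23.3
```

```bash
python3 st.py
```

```text
t 9.5 tip riser [ 77.10927844 -55.06391157] z 12.152715779664256 F riser -1.23 -3.45 -0.43 M [-0.75   0.213 -0.524]
```

Emit:
jog_arm --plan '[{"rotation": [0,0,0],"travel": [0.003,0,0],"jaw": 1},{"rotation": [0,0,0],"travel": [0.003,0,0],"jaw": 1}]'

```text
t: 9.7
tool_pos: [612.3, 77.0, 62.1]
tcp_rot: [0.0, -0.653, 0.757, 0.0]
wrist_force: [-0.5, -1.8, -1.0]
opening: 23.0
```

```bash
python3 st.py
```

```text
t 9.7 tip riser [ 77.10321758 -55.64164552] z 12.130246631250436 F riser -0.23 -1.83 -0.97 M [-0.39   0.063 -0.252]
```

Emit:
jog_arm --plan '[{"rotation": [0,0,0],"travel": [0.01,0,0],"jaw": 1},{"rotation": [0,0,0],"travel": [0.01,0,0],"jaw": 1},{"rotation": [0,0,0],"travel": [0.01,0,-0.03],"jaw": 1},{"rotation": [0,0,0],"travel": [0.01,0,-0.062],"jaw": 1},{"rotation": [0,0,0],"travel": [0.01,0,-0.062],"jaw": 1},{"rotation": [0,0,0],"travel": [0.01,0,-0.062],"jaw": 1}]'

```text
t: 10.3
tool_pos: [611.9, 73.1, 87.6]
tcp_rot: [0.0, -0.653, 0.757, -0.0]
wrist_force: [-0.8, -0.6, -1.7]
opening: 22.8
```

```bash
python3 st.py
```

```text
t 10.3 tip riser [ 77.26606706 -59.58016818] z 37.63448600275228 F riser -0.72 -0.69 -1.66 M [ 0.012 -0.006 -0.001]
```

Emit:
jog_arm --plan '[{"rotation": [0,0,0],"travel": [-0.02,0,0],"jaw": 1},{"rotation": [0,0,0],"travel": [-0.04,0,0],"jaw": 1},{"rotation": [0,0,0],"travel": [-0.06,0,0],"jaw": 1},{"rotation": [0,0,0],"travel": [-0.074,0,0],"jaw": 1},{"rotation": [0,0,0],"travel": [-0.074,0,0],"jaw": 1},{"rotation": [0,0,0],"travel": [-0.074,0,0],"jaw": 1}]'

```text
t: 10.9
tool_pos: [616.1, 102.4, 86.8]
tcp_rot: [-0.0, -0.653, 0.757, 0.0]
wrist_force: [0.4, -0.1, -1.3]
opening: 23.2
```

```bash
python3 st.py
```

```text
t 10.9 tip riser [ 77.05837271 -29.97269489] z 36.808619969571524 F riser 0.41 -0.01 -1.31 M [-0.039  0.025  0.012]
```

Emit:
jog_arm --plan '[{"rotation": [0,0,0],"travel": [0,0,0.01],"jaw": 1},{"rotation": [0,0,0],"travel": [0,0,0.015],"jaw": 1},{"rotation": [0,0,0],"travel": [0,0,0.018],"jaw": 1},{"rotation": [0,0,0],"travel": [0,0,0.021],"jaw": 1}]'

```text
t: 11.3
tool_pos: [616.1, 102.1, 78.4]
tcp_rot: [-0.0, -0.653, 0.757, 0.0]
wrist_force: [0.0, 0.2, -0.7]
opening: 23.3
```

```bash
python3 st.py
```

```text
t 11.3 tip riser [ 77.12293377 -30.2814448 ] z 28.35057061224316 F riser 0.0 0.2 -0.74 M [ 0.008  0.023 -0.009]
```

Emit:
jog_arm --plan '[{"rotation": [0,0,0],"travel": [0,0,0.003],"jaw": 1},{"rotation": [0,0,0],"travel": [0,0,0.003],"jaw": 1}]'

```text
t: 11.5
tool_pos: [616.0, 102.2, 77.2]
tcp_rot: [-0.0, -0.653, 0.757, 0.0]
wrist_force: [-0.9, 0.1, -1.7]
opening: 23.2
```

```bash
python3 st.py
```

```text
t 11.5 tip riser [ 77.06119356 -30.17666451] z 27.171480495494563 F riser -0.9 -0.02 -1.69 M [-0.035 -0.039 -0.003]
```

No contact; keep easing down.

Emit:
jog_arm --plan '[{"rotation": [0,0,0],"travel": [0,0,0.003],"jaw": 1},{"rotation": [0,0,0],"travel": [0,0,0.006],"jaw": 1}]'

```text
t: 11.7
tool_pos: [616.1, 102.2, 74.9]
tcp_rot: [0.0, -0.653, 0.757, -0.0]
wrist_force: [0.6, -0.0, -0.1]
opening: 23.2
```

```bash
python3 st.py
```

```text
t 11.7 tip riser [ 77.12969006 -30.11173638] z 24.922341352399542 F riser 0.63 0.08 -0.15 M [-0.016 -0.034  0.023]
```

Emit:
jog_arm --plan '[{"rotation": [0,0,0],"travel": [0,0,0.005],"jaw": 1},{"rotation": [0,0,0],"travel": [0,0,0.01],"jaw": 1}]'

```text
t: 11.9
tool_pos: [616.1, 102.2, 70.7]
tcp_rot: [0.0, -0.653, 0.757, 0.0]
wrist_force: [0.2, -0.7, -1.5]
opening: 23.1
```

```bash
python3 st.py
```

```text
t 11.9 tip riser [ 77.11115817 -30.13877982] z 20.745140987452785 F riser 0.33 -0.69 -1.5 M [-0.036 -0.022  0.006]
```

Emit:
jog_arm --plan '[{"rotation": [0,0,0],"travel": [0,0,0.01],"jaw": 1},{"rotation": [0,0,0],"travel": [0,0,0.02],"jaw": 1},{"rotation": [0,0,0],"travel": [0,0,0.02],"jaw": 1}]'

```text
t: 12.2
tool_pos: [615.7, 102.2, 62.1]
tcp_rot: [-0.001, -0.653, 0.757, 0.0]
wrist_force: [0.5, 0.0, -1.2]
opening: 23.2
```

```bash
python3 st.py
```

```text
t 12.2 tip riser [ 76.74977078 -30.16846605] z 12.110474525358505 F riser 0.52 0.09 -1.21 M [-0.06   0.012 -0.015]
```

Emit:
jog_arm --plan '[{"rotation": [0,0,0],"travel": [0,0.005,0],"jaw": 1},{"rotation": [0,0,0],"travel": [0,0.01,0],"jaw": 1},{"rotation": [0,0,0],"travel": [0,0.015,0],"jaw": 1},{"rotation": [0,0,0],"travel": [0,0.02,0],"jaw": 1},{"rotation": [0,0,0],"travel": [0,0.025,0],"jaw": 1}]'

```text
t: 12.7
tool_pos: [606.0, 103.8, 63.0]
tcp_rot: [0.0, -0.653, 0.757, -0.0]
wrist_force: [-0.0, 0.4, -1.1]
opening: 23.1
```

```bash
python3 st.py
```

```text
t 12.7 tip riser [ 66.93427118 -30.08506255] z 13.026120795007728 F riser -0.1 0.36 -1.1 M [-0.026  0.044 -0.033]
```

Emit:
jog_arm --plan '[{"rotation": [0,0,0],"travel": [0,0.005,0],"jaw": 1},{"rotation": [0,0,0],"travel": [0,0.01,0],"jaw": 1},{"rotation": [0,0,0],"travel": [0,0.015,0],"jaw": 1},{"rotation": [0,0,0],"travel": [0,0.02,0],"jaw": 1}]'

```text
t: 13.1
tool_pos: [598.5, 104.9, 63.0]
tcp_rot: [0.0, -0.653, 0.757, -0.0]
wrist_force: [3.8, -0.2, -3.0]
opening: 22.9
```

```bash
python3 st.py
```

```text
t 13.1 tip riser [ 59.31344431 -30.11167475] z 13.005275829073561 F riser 3.79 0.35 -2.98 M [-0.048 -0.438  0.061]
```

Emit:
jog_arm --plan '[{"rotation": [0,0,0],"travel": [0,0.008,0],"jaw": 1},{"rotation": [0,0,0],"travel": [0,0.016,0],"jaw": 1},{"rotation": [0,0,0],"travel": [0,0.024,0],"jaw": 1},{"rotation": [0,0,0],"travel": [0,0.032,0],"jaw": 1},{"rotation": [0,0,0],"travel": [0,0.04,0],"jaw": 1},{"rotation": [0,0,0],"travel": [0,0.048,0],"jaw": 1},{"rotation": [0,0,0],"travel": [0,0.056,0],"jaw": 1},{"rotation": [0,0,0],"travel": [0,0.064,0],"jaw": 1},{"rotation": [0,0,0],"travel": [0,0.072,0],"jaw": 1},{"rotation": [0,0,0],"travel": [0,0.08,0],"jaw": 1},{"rotation": [0,0,0],"travel": [0,0.088,0],"jaw": 1},{"rotation": [0,0,0],"travel": [0,0.096,0],"jaw": 1}]'

```text
t: 14.3
tool_pos: [560.1, 110.6, 63.0]
tcp_rot: [0.0, -0.653, 0.757, -0.0]
wrist_force: [3.9, -0.6, -2.1]
opening: 23.2
```

```bash
python3 st.py
```

```text
t 14.3 tip riser [ 20.46369602 -30.07553177] z 12.957958910218245 F riser 3.95 -0.03 -2.15 M [-0.006 -0.545  0.005]
```

Emit:
jog_arm --plan '[{"rotation": [0,0,0],"travel": [0,0.01,0],"jaw": 1},{"rotation": [0,0,0],"travel": [0,0.02,0],"jaw": 1},{"rotation": [0,0,0],"travel": [0,0.03,0],"jaw": 1},{"rotation": [0,0,0],"travel": [0,0.04,0],"jaw": 1},{"rotation": [0,0,0],"travel": [0,0.05,0],"jaw": 1},{"rotation": [0,0,0],"travel": [0,0.06,0],"jaw": 1},{"rotation": [0,0,0],"travel": [0,0.07,0],"jaw": 1},{"rotation": [0,0,0],"travel": [0,0.08,0],"jaw": 1},{"rotation": [0,0,0],"travel": [0,0.09,0],"jaw": 1},{"rotation": [0,0,0],"travel": [0,0.1,0],"jaw": 1},{"rotation": [0,0,0],"travel": [0,0.11,0],"jaw": 1},{"rotation": [0,0,0],"travel": [0,0.12,0],"jaw": 1}]'

```text
t: 15.5
tool_pos: [512.5, 117.7, 63.0]
tcp_rot: [0.0, -0.653, 0.757, -0.0]
wrist_force: [3.8, -0.7, -2.2]
opening: 23.0
```

```bash
python3 st.py
```

```text
t 15.5 tip riser [-27.60748816 -30.03908459] z 12.955989370728268 F riser 3.84 -0.13 -2.2 M [ 0.044 -0.65   0.041]
```

Emit:
jog_arm --plan '[{"rotation": [0,0,0],"travel": [0,0.01,0],"jaw": 1},{"rotation": [0,0,0],"travel": [0,0.02,0],"jaw": 1},{"rotation": [0,0,0],"travel": [0,0.03,0],"jaw": 1},{"rotation": [0,0,0],"travel": [0,0.04,0],"jaw": 1},{"rotation": [0,0,0],"travel": [0,0.05,0],"jaw": 1},{"rotation": [0,0,0],"travel": [0,0.06,0],"jaw": 1},{"rotation": [0,0,0],"travel": [0,0.07,0],"jaw": 1},{"rotation": [0,0,0],"travel": [0,0.08,0],"jaw": 1},{"rotation": [0,0,0],"travel": [0,0.085,0],"jaw": 1},{"rotation": [0,0,0],"travel": [0,0.085,0],"jaw": 1}]'

```text
t: 16.5
tool_pos: [478.6, 122.7, 62.9]
tcp_rot: [-0.0, -0.653, 0.757, 0.0]
wrist_force: [2.0, -0.2, -0.5]
opening: 22.9
```

```bash
python3 st.py
python3 - <<'E'
from rig import capture
import cv2
for n,x,y in(("scene",180,130),("top",250,130)):
    c=capture(n)["color"][y:y+150,x:x+200];cv2.imwrite(f"pics/{n}4.png",cv2.resize(c,None,fx=4,fy=4,interpolation=cv2.INTER_CUBIC))
E
```

```text
t 16.5 tip riser [-61.85328668 -30.06026612] z 12.92367247701025 F riser 1.97 0.11 -0.53 M [ 0.041 -0.174  0.004]
```

View pics/scene4.png

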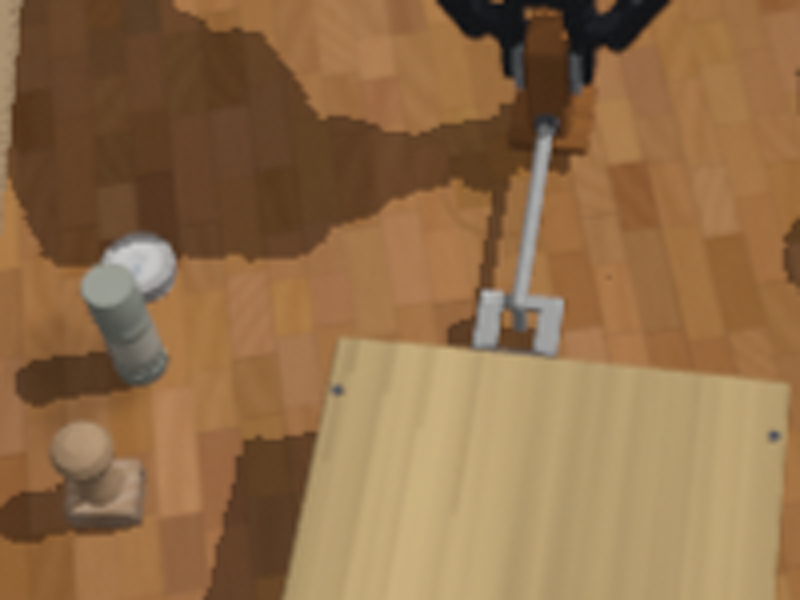

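Emit:
jog_arm --plan '[{"rotation": [0,0,0],"travel": [0,0.006,0],"jaw": 1},{"rotation": [0,0,0],"travel": [0,0.012,0],"jaw": 1},{"rotation": [0,0,0],"travel": [0,0.018,0],"jaw": 1},{"rotation": [0,0,0],"travel": [0,0.024,0],"jaw": 1},{"rotation": [0,0,0],"travel": [0,0.028,0],"jaw": 1}]'

```text
t: 17.1
tool_pos: [467.8, 124.3, 62.9]
tcp_rot: [-0.0, -0.653, 0.757, 0.0]
wrist_force: [2.9, -1.4, -2.8]
opening: 23.0
```

```bash
python3 st.py
```

```text
t 17.1 tip riser [-72.75782916 -30.05241004] z 12.92778523281629 F riser 3.03 -0.96 -2.75 M [-0.043 -0.361  0.001]
```

Emit:
jog_arm --plan '[{"rotation": [0,0,0],"travel": [0,0.003,0],"jaw": 1},{"rotation": [0,0,0],"travel": [0,0.005,0],"jaw": 1}]'

```text
t: 17.3
tool_pos: [466.0, 124.5, 62.9]
tcp_rot: [-0.0, -0.653, 0.757, 0.0]
wrist_force: [3.3, -1.2, -2.5]
opening: 22.8
```

```bash
python3 st.py
```

```text
t 17.3 tip riser [-74.63797578 -30.05623323] z 12.930191184505226 F riser 3.39 -0.69 -2.51 M [-0.047 -0.386 -0.002]
```

Emit:
jog_arm --plan '[{"rotation": [0,0,0],"travel": [0,0.003,0],"jaw": 1},{"rotation": [0,0,0],"travel": [0,0.004,0],"jaw": 1}]'

```text
t: 17.5
tool_pos: [464.4, 124.8, 62.9]
tcp_rot: [-0.0, -0.653, 0.757, 0.0]
wrist_force: [3.0, -1.0, -2.8]
opening: 22.9
```

```bash
python3 st.py
```

```text
t 17.5 tip riser [-76.21675592 -30.03396634] z 12.922688286529997 F riser 3.15 -0.51 -2.77 M [-0.072 -0.409 -0.057]
```

Emit:
jog_arm --plan '[{"rotation": [0,0,0],"travel": [0,0.003,0],"jaw": 1},{"rotation": [0,0,0],"travel": [0,0.003,0],"jaw": 1}]'

```text
t: 17.7
tool_pos: [463.1, 125.0, 62.9]
tcp_rot: [-0.0, -0.653, 0.757, 0.0]
wrist_force: [2.5, -0.7, -1.9]
opening: 23.6
```

Emit:
jog_arm --plan '[{"rotation": [0,0,0],"travel": [0,0.003,0],"jaw": 1},{"rotation": [0,0,0],"travel": [0,0.003,0],"jaw": 1}]'

```text
t: 17.9
tool_pos: [462.0, 125.2, 62.9]
tcp_rot: [-0.0, -0.653, 0.757, 0.0]
wrist_force: [1.5, 0.4, -2.6]
opening: 23.6
```

```bash
python3 st.py
```

```text
t 17.9 tip riser [-78.66837797 -30.02672058] z 12.919338879717287 F riser 1.4 0.57 -2.55 M [-0.076 -0.306 -0.019]
```

Emit:
jog_arm --plan '[{"rotation": [0,0,0],"travel": [0,0.003,0],"jaw": 1},{"rotation": [0,0,0],"travel": [0,0.003,0],"jaw": 1}]'

```text
t: 18.1
tool_pos: [460.8, 125.3, 62.9]
tcp_rot: [-0.0, -0.653, 0.757, 0.0]
wrist_force: [2.5, -1.1, -2.1]
opening: 23.2
```

```bash
python3 st.py
```

```text
t 18.1 tip riser [-79.86617445 -30.01932102] z 12.92207211840946 F riser 2.59 -0.71 -2.14 M [-0.063 -0.315 -0.006]
```

Emit:
jog_arm --plan '[{"rotation": [0,0,0],"travel": [0,0.003,0],"jaw": 1},{"rotation": [0,0,0],"travel": [0,0.003,0],"jaw": 1}]'

```text
t: 18.3
tool_pos: [459.6, 125.5, 62.9]
tcp_rot: [-0.0, -0.653, 0.757, 0.0]
wrist_force: [3.1, -0.9, -2.4]
opening: 23.0
```

```bash
python3 st.py
```

```text
t 18.3 tip riser [-81.10277989 -30.04163943] z 12.893884581532156 F riser 3.18 -0.41 -2.42 M [-0.048 -0.322 -0.031]
```

Emit:
jog_arm --plan '[{"rotation": [0,0,0],"travel": [0,0.0025,0],"jaw": 1},{"rotation": [0,0,0],"travel": [0,0.0025,0],"jaw": 1}]'

```text
t: 18.5
tool_pos: [458.7, 125.6, 62.9]
tcp_rot: [-0.0, -0.653, 0.757, 0.0]
wrist_force: [3.1, -0.2, -3.2]
opening: 23.3
```

```bash
python3 st.py
python3 - <<'E'
from rig import capture
import cv2
for n,x,y in(("scene",180,130),("top",250,130)):
    c=capture(n)["color"][y:y+150,x:x+200];cv2.imwrite(f"pics/{n}5.png",cv2.resize(c,None,fx=4,fy=4,interpolation=cv2.INTER_CUBIC))
E
```

```text
t 18.5 tip riser [-82.04747367 -30.03041408] z 12.92452847322599 F riser 3.06 0.21 -3.23 M [-0.084 -0.297 -0.019]
```

View pics/scene5.png

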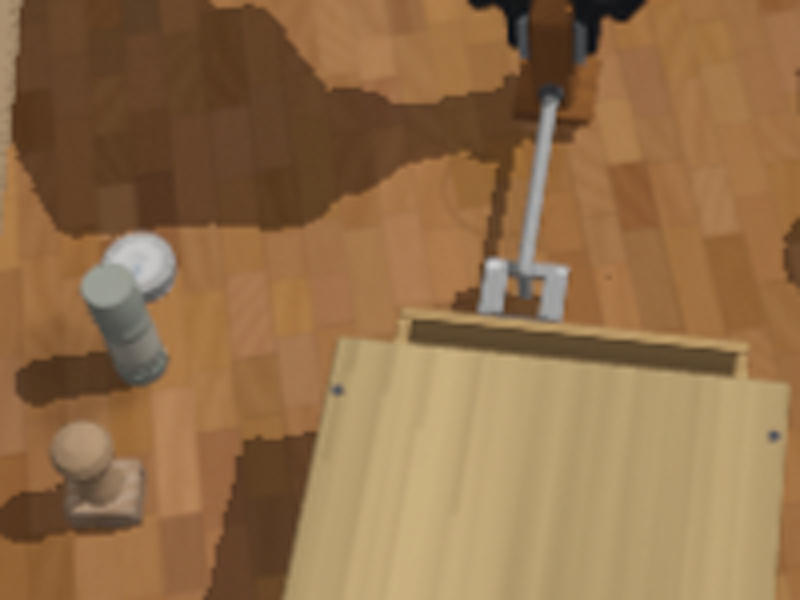

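View pics/top5.png

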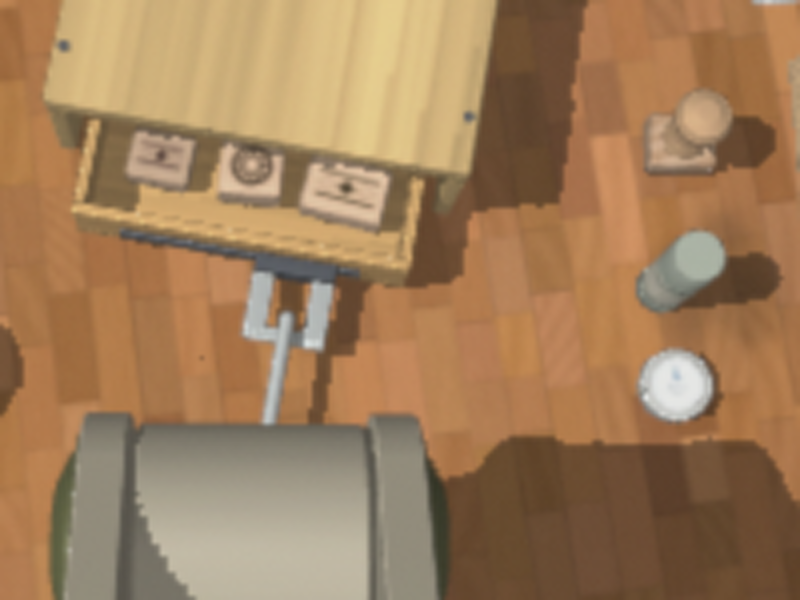

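Run:
```python
from h import *
for n,x,y,p in(("scene",180,130,(405,308)),("scene",180,130,(748,345)),("top",250,130,(75,214)),("top",250,130,(405,268))):
    print(n,p,wr(cz(n,x,y,4,*p,49)))
```

```text
scene (405, 308) [-44.82506956 -87.10501213]
scene (748, 345) [-43.36767872  90.11983379]
top (75, 214) [-44.4267348   87.03140373]
top (405, 268) [-42.75514868 -88.11269637]
```

Emit:
jog_arm --plan '[{"rotation": [0,0,0],"travel": [0,0.0025,0],"jaw": 1},{"rotation": [0,0,0],"travel": [0,0.0025,0],"jaw": 1}]'

```text
t: 18.8
tool_pos: [457.7, 125.8, 62.9]
tcp_rot: [-0.0, -0.653, 0.757, 0.0]
wrist_force: [2.8, -2.3, -1.9]
opening: 23.1
```

```bash
python3 st.py
```

```text
t 18.8 tip riser [-82.99367673 -30.03178454] z 12.939071584334194 F riser 3.08 -1.84 -1.85 M [-0.047 -0.325 -0.011]
```

Emit:
jog_arm --plan '[{"rotation": [0,0,0],"travel": [0,0.0025,0],"jaw": 1},{"rotation": [0,0,0],"travel": [0,0.0025,0],"jaw": 1}]'

```text
t: 19.0
tool_pos: [457.1, 125.9, 63.1]
tcp_rot: [0.0, -0.653, 0.757, -0.0]
wrist_force: [2.2, -0.8, -0.1]
opening: 23.4
```

```bash
python3 st.py
```

```text
t 19.0 tip riser [-83.67034844 -29.987975  ] z 13.116501108248926 F riser 2.28 -0.5 -0.09 M [-0.118 -0.602  0.006]
```

Emit:
jog_arm --plan '[{"rotation": [0,0,0],"travel": [0,0.001,0],"jaw": 1},{"rotation": [0,0,0],"travel": [0,0.001,0],"jaw": 1}]'

```text
t: 19.2
tool_pos: [457.0, 126.0, 63.2]
tcp_rot: [0.001, -0.653, 0.757, -0.001]
wrist_force: [4.2, 0.4, -1.7]
opening: 23.1
```

```bash
python3 st.py
```

```text
t 19.2 tip riser [-83.77858713 -29.97744152] z 13.181376996313574 F riser 4.1 0.96 -1.68 M [-0.143 -0.893 -0.048]
```

Emit:
jog_arm --plan '[{"rotation": [0,0,0],"travel": [0,-0.01,0],"jaw": 1},{"rotation": [0,0,0],"travel": [0,-0.02,0],"jaw": 1},{"rotation": [0,0,0],"travel": [0,-0.026,0],"jaw": 1},{"rotation": [0,0,0],"travel": [0,-0.026,0],"jaw": 1},{"rotation": [0,0,0],"travel": [0,-0.026,0],"jaw": 1},{"rotation": [0,0,0],"travel": [0,-0.026,-0.01],"jaw": 1}]'

```text
t: 19.8
tool_pos: [466.2, 124.5, 66.7]
tcp_rot: [-0.001, -0.653, 0.757, 0.0]
wrist_force: [-0.0, 0.3, -1.7]
opening: 23.3
```

```bash
python3 st.py
```

```text
t 19.8 tip riser [-74.39761968 -30.1019448 ] z 16.663042333896485 F riser -0.08 0.25 -1.68 M [ 0.001 -0.035  0.031]
```

Emit:
jog_arm --plan '[{"rotation": [0,0,0],"travel": [0,0,-0.02],"jaw": 1},{"rotation": [0,0,0],"travel": [0,0,-0.04],"jaw": 1},{"rotation": [0,0,0],"travel": [0,0,-0.07],"jaw": 1},{"rotation": [0,0,0],"travel": [0,0,-0.12],"jaw": 1},{"rotation": [0,0,0],"travel": [0,0.05,-0.15],"jaw": 1},{"rotation": [0,0,0],"travel": [0,0.1,-0.15],"jaw": 1},{"rotation": [0,0,0],"travel": [0,0.1,-0.15],"jaw": 1},{"rotation": [0,0,0],"travel": [0,0.1,-0.15],"jaw": 1}]'

```text
t: 20.6
tool_pos: [427.6, 130.4, 127.6]
tcp_rot: [0.001, -0.653, 0.757, -0.0]
wrist_force: [0.5, 0.7, -1.7]
opening: 23.4
```

```bash
python3 st.py
python3 - <<'E'
from h import *
from rig import capture,readout
import cv2
for n,x,y in(("scene",180,130),("top",250,130)):
    c=capture(n)["color"][y:y+150,x:x+200];cv2.imwrite(f"pics/{n}6.png",cv2.resize(c,None,fx=4,fy=4,interpolation=cv2.INTER_CUBIC))
s=readout.read_state();p=s["tool_pos"];q=s["tcp_rot"];M=Ro.from_quat([*q[1:],q[0]]).as_matrix();psi=np.arctan2(M[1,0],M[0,0]);print(p,psi)
mv(p,psi,[466,-49,50.5],-0.053)
E
```

```text
t 20.6 tip riser [-113.46870853  -29.92675536] z 77.6062776938462 F riser 0.44 0.77 -1.69 M [0.021 0.013 0.073]
[427.99250991 130.20430706 127.17064013] -1.7185969281230604
travel [ 0.4291 -0.16    0.1917] rotz -1.0604 dist 198.6
```

View pics/scene6.png

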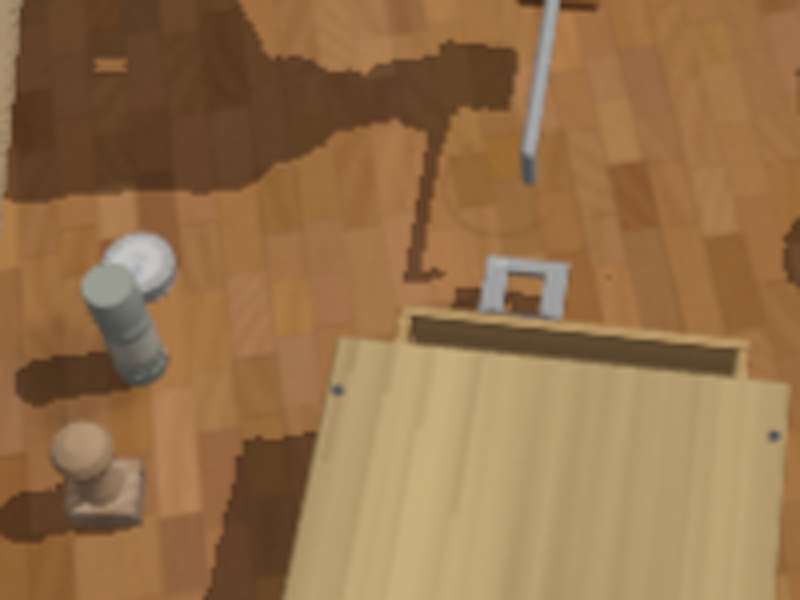

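Emit:
jog_arm --plan '[{"rotation": [0,0,-0.08],"travel": [0,0,0],"jaw": 1},{"rotation": [0,0,-0.16],"travel": [0,0,0],"jaw": 1},{"rotation": [0,0,-0.24],"travel": [0,0,0],"jaw": 1},{"rotation": [0,0,-0.32],"travel": [0,0,0],"jaw": 1},{"rotation": [0,0,-0.4],"travel": [0.04,-0.01,0],"jaw": 1},{"rotation": [0,0,-0.48],"travel": [0.09,-0.03,0],"jaw": 1},{"rotation": [0,0,-0.56],"travel": [0.14,-0.05,0],"jaw": 1},{"rotation": [0,0,-0.64],"travel": [0.19,-0.07,0],"jaw": 1},{"rotation": [0,0,-0.72],"travel": [0.24,-0.09,0],"jaw": 1},{"rotation": [0,0,-0.8],"travel": [0.3,-0.11,0],"jaw": 1},{"rotation": [0,0,-0.88],"travel": [0.36,-0.13,0],"jaw": 1},{"rotation": [0,0,-0.96],"travel": [0.42,-0.16,0],"jaw": 1}]'

```text
t: 21.9
tool_pos: [466.2, -46.6, 126.8]
tcp_rot: [-0.0, 0.995, -0.103, -0.0]
wrist_force: [0.7, 0.5, -0.8]
opening: 23.1
```

Emit:
jog_arm --plan '[{"rotation": [0,0,-0.06],"travel": [0,0,0],"jaw": 1},{"rotation": [0,0,-0.1],"travel": [0,0,0],"jaw": 1},{"rotation": [0,0,-0.1],"travel": [0,0,0],"jaw": 1},{"rotation": [0,0,-0.1],"travel": [0,0,0],"jaw": 1}]'

```text
t: 22.3
tool_pos: [466.1, -45.4, 126.8]
tcp_rot: [-0.0, 1.0, -0.028, -0.0]
wrist_force: [-0.9, -0.4, -0.6]
opening: 23.4
```

Run:
```python
from h import *
from rig import capture,readout
import cv2
for n,x,y in(("scene",170,60),("top",310,200)):
    c=capture(n)["color"][y:y+150,x:x+200];cv2.imwrite(f"pics/{n}7.png",cv2.resize(c,None,fx=4,fy=4,interpolation=cv2.INTER_CUBIC))
s=readout.read_state();p=s["tool_pos"];q=s["tcp_rot"];M=Ro.from_quat([*q[1:],q[0]]).as_matrix();psi=np.arctan2(M[1,0],M[0,0]);print(p,psi,s["wrist_force"],s["moment"])
mv(p,psi,[466,-49,50.5],-0.053)
```

```text
[465.93090298 -45.25816504 126.87820985] -0.05447039675443935 [ 0.63720454  0.36519521 -1.37912576] [-0.00048164  0.02612281 -0.02897344]
travel [0.0007 0.0093 0.1909] rotz -0.0009 dist 76.5
```

View pics/scene7.png

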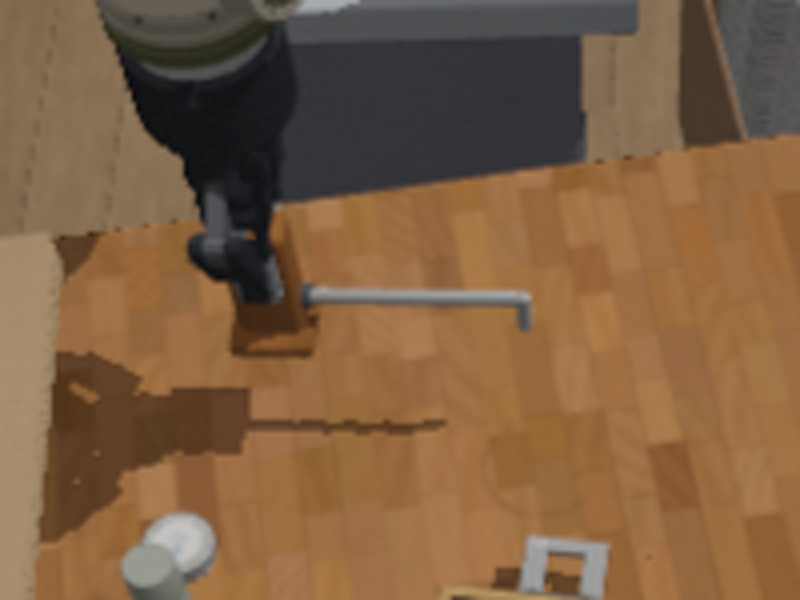

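Emit:
jog_arm --plan '[{"rotation": [0,0,0],"travel": [0,0.009,0.04],"jaw": 1},{"rotation": [0,0,0],"travel": [0,0.009,0.09],"jaw": 1},{"rotation": [0,0,0],"travel": [0,0.009,0.14],"jaw": 1},{"rotation": [0,0,0],"travel": [0,0.009,0.17],"jaw": 1},{"rotation": [0,0,0],"travel": [0,0.009,0.18],"jaw": 1},{"rotation": [0,0,0],"travel": [0,0.009,0.18],"jaw": 1},{"rotation": [0,0,0],"travel": [0,0.009,0.185],"jaw": 1},{"rotation": [0,0,0],"travel": [0,0.009,0.188],"jaw": 1},{"rotation": [0,0,0],"travel": [0,0.009,0.188],"jaw": 1}]'

```text
t: 23.3
tool_pos: [465.7, -48.9, 52.0]
tcp_rot: [0.0, 1.0, -0.027, 0.0]
wrist_force: [-0.6, -0.4, -0.8]
opening: 23.0
```

```bash
python3 st.py
```

```text
t 23.3 tip riser [ -49.54320581 -201.65320681] z 1.9791755347369104 F riser -0.49 -0.48 -0.81 M [-0.029 -0.029  0.031]
```

Emit:
jog_arm --plan '[{"rotation": [0,0,0],"travel": [0,0,0.0025],"jaw": 1},{"rotation": [0,0,0],"travel": [0,0,0.0025],"jaw": 1}]'

```text
t: 23.5
tool_pos: [465.6, -48.8, 50.8]
tcp_rot: [0.0, 1.0, -0.027, 0.0]
wrist_force: [0.7, 0.4, -0.8]
opening: 22.9
```

```bash
python3 st.py
```

```text
t 23.5 tip riser [ -49.64102856 -201.60312573] z 0.7901765228044866 F riser 0.61 0.49 -0.81 M [-0.04  -0.014  0.015]
```

Nearly touching; 0.4 mm more, release gradually, then rise.

Emit:
jog_arm --plan '[{"rotation": [0,0,0],"travel": [0,0,0.001],"jaw": 1},{"rotation": [0,0,0],"travel": [0,0,0.0015],"jaw": 1},{"rotation": [0,0,0],"travel": [0,0,0.0015],"jaw": 0.68},{"rotation": [0,0,0],"travel": [0,0,0.0015],"jaw": 0.6},{"rotation": [0,0,0],"travel": [0,0,0.0015],"jaw": 0.45},{"rotation": [0,0,0],"travel": [0,0,0.0015],"jaw": 0.25},{"rotation": [0,0,0],"travel": [0,0,0.0015],"jaw": 0},{"rotation": [0,0,0],"travel": [0,0,0.0015],"jaw": 0},{"rotation": [0,0,0],"travel": [0,0,0.0015],"jaw": 0},{"rotation": [0,0,0],"travel": [0,0,0.0015],"jaw": 0}]' --grip_force 30

```text
t: 24.5
tool_pos: [465.6, -48.8, 50.1]
tcp_rot: [-0.0, 1.0, -0.027, 0.0]
wrist_force: [0.2, -0.2, -0.4]
opening: 85.6
```

Emit:
jog_arm --plan '[{"rotation": [0,0,0],"travel": [0,0,-0.03],"jaw": 0},{"rotation": [0,0,0],"travel": [0,0,-0.08],"jaw": 0},{"rotation": [0,0,0],"travel": [0,0,-0.15],"jaw": 0},{"rotation": [0,0,0],"travel": [0,0,-0.25],"jaw": 0},{"rotation": [0,0,0],"travel": [0,0,-0.35],"jaw": 0},{"rotation": [0,0,0],"travel": [0,0,-0.35],"jaw": 0},{"rotation": [0,0,0],"travel": [0,0,-0.35],"jaw": 0}]'

```text
t: 25.2
tool_pos: [465.5, -48.8, 190.4]
tcp_rot: [0.0, 1.0, -0.027, 0.001]
wrist_force: [-0.8, -0.8, -0.3]
opening: 85.4
```

Run:
```python
from rig import capture
import cv2
for n in("scene","top"): cv2.imwrite(f"pics/{n}8.png",capture(n)["color"])
```

```text
(no output)
```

View pics/scene8.png

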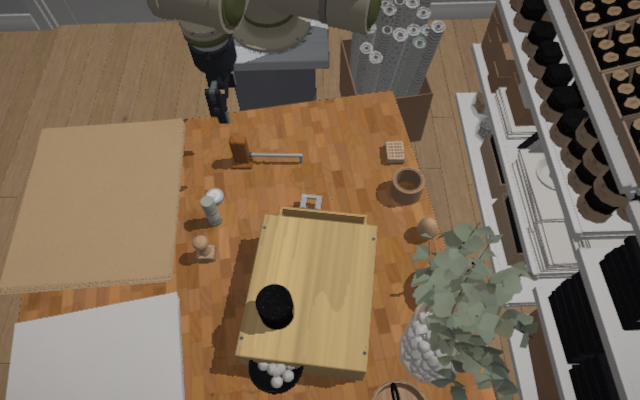

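View pics/top8.png

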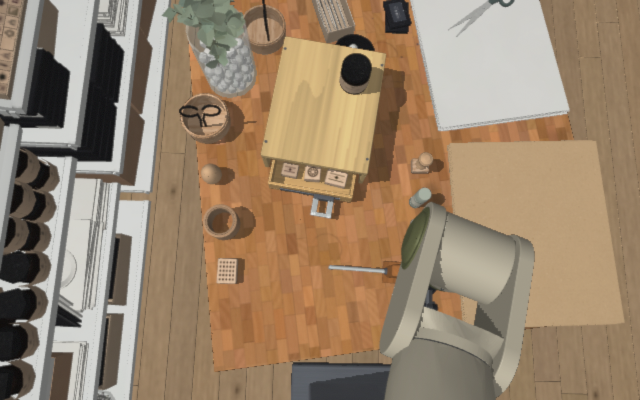

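```bash
python3 -c "
from rig import job;print(job.job_done())"
```

```text
the job is handed in; nothing more can be done
None
```

The tray is drawn out to its stop, the hook is back standing where it started, and the job was handed in at about t = 25 s (no verdict is reported).

- **Feeling for the eye:** I took the hook by its grip and went in low beside the eye. The tip met the tray face at about 3 N and nudged the tray about 3 mm further in. Sweeping sideways, I met the eye's outer leg, with a brief peak of about 10 N, which put the eye at about riser y = −30 mm. I lifted over the leg and lowered into the slot without any contact force.
- **Drawing out:** The tray came out at 3–4 N. I finished in 1 mm steps until the wrist moment started to rise at the stop. I then unhooked, turned the hook back and set it down at its starting place.
- **Last checks:** The tray front measured about 43–45 mm in front of the ledge about 2 mm before the end, so the joint was at about 0.148–0.150 there; the stop was then felt. By eye, the last two pictures show the hook upright where it began and the egg, glue, stamp and tin where they were; I did not re-measure these. The open gripper was about 140 mm above the place where it let go, touching nothing.
- **Disagreement:** When the tray front was measured, the tip position from the arm readings was about 4 mm further out than the camera position of the tray implied. I put this down to calibration and the exact grasp point, so I relied on the felt stop.

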